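Clear the jammed cork from the corking sleeve

TASK

A cork is jammed in the upright steel sleeve of the corking stand. Take the ejector rod from its wooden block, put it down through the sprung mouth of the sleeve and push the cork out of the bottom into the dish, gently: do not hammer the cork, and stop pressing as soon as it lets go, so that the sprung mouth is never pressed hard. Then put the rod back in its block, collar down on the wood, let go of it, and leave the cork in the dish and the other things standing where they are.

Things in the scene. Friction and masses are not known exactly. Their poses are not given: they have to be found in the camera images.
- stand: Fixed corking stand. Origin: centre of the underside of its wooden board (110 x 140 x 15 mm), z up; position and yaw vary. The sleeve's vertical axis goes through the origin. Two posts at local y = +-58 mm, 122 mm high, carry a clamp ring round the sleeve.
- dish (a point): Centre of the inner floor of the steel catch dish on the board, under the sleeve, 18 mm above the worktop. Inside width about 86 mm, rim 31 mm above the worktop.
- sleeve_mean (a point): Point on the sleeve's axis, fixed on the stand 83 mm above the worktop: the mean height of the sleeve's lower end. The sleeve (steel tube, 36 mm outside, bore 24 mm, 60 mm long) is clamped up to 8 mm higher or lower than that, differently each run; its true height is not reported.
- mouth_mean (a point): Point on the same axis 74 mm higher, 157 mm above the worktop: the mean height of the flat top of the sprung mouth at rest; the true top is up to 8 mm higher or lower, as the sleeve is. The mouth is an aluminium bush 46 mm across; its hole, 17 mm wide, opens in steps to 24 mm at the top.
- cork: Cork, 22 mm diameter, 30 mm long, 15 g; origin at the centre of its lower end, z along it. It starts upright in the sleeve, its lower end 74 to 78 mm above the worktop. Four sprung jaws near the bore's lower end grip it: pushing takes about 8 to 18 N until its top is some 3 mm above the sleeve's lower end; then the resistance drops and it falls into the dish.
- rod: Ejector rod, 130 to 210 g, z along it, upwards. Origin: centre of its lower tip. Steel shank 14 mm thick from 0 to 68 mm, collar 36 mm thick from 68 to 74 mm, round wooden handle 22 mm thick from 74 to 126 mm (grip it there from above). It starts upright in the holder. With the collar on the resting mouth the tip is 6 mm above the sleeve's lower end.
- rod_collar (a point): Centre of the lower face of the rod's collar, 68 mm above its tip. Near the end of the stroke it meets the mouth, which gives way downward on a spring: 3 N to start, 2 N more per mm, hard stop after 8 mm. The cork comes free only once the mouth is pressed down about 3 mm (9 N on the mouth besides the cork's resistance); over 15 N on the mouth is too much.
- holder: Fixed upright wooden block, 62 x 62 x 74 mm, origin at the centre of its underside; position and yaw vary. A vertical hole of 19 mm with a bevelled mouth goes through its middle.
- holder_top (a point): Centre of the hole's mouth in the block's top, 74 mm above the worktop: the rod's collar rests here.
- wine_stopper: Bystander: chrome bottle stopper with black ribbed top, 36 mm wide, 65 mm tall; origin at the centre of its underside. Leave it standing.
- jigger: Bystander: small double-cone metal measure, 45 mm wide, 80 mm tall; origin at the centre of its underside. Leave it standing.
- bitters: Bystander: small dropper bottle, 33 mm wide, 102 mm tall; origin at the centre of its underside. Leave it standing.
- clip_jar: Bystander: small white lidded jar, 66 mm wide, 78 mm tall; origin at the centre of its underside. Leave it standing.

How it is judged:
By the outcome, as a careful person would: the job done as asked, in the order asked, and still so for the second after the job is handed in, with the robot touching nothing.
It also fails if it takes over 72 s, if anything falls off the work surface, if the arm or the gripper's body presses on something with over 40 N, if the wrist force passes 120 N, or if a joint passes its speed limit or range.

ROBOT

A 6-joint arm with a two-finger parallel gripper is mounted at the origin on a cart in front of the work surface, level with it; the furniture and walls round the work are solid. World frame = base frame: x ahead of the robot, y to its left, z up, the work surface at z = 0. Lengths are in mm, angles in rad, forces in N, time in s.
With the tool pointing down it reaches from about 375 to 975 mm from the base axis. Payload 3.8 kg.
Tool frame: the origin (TCP) lies on the centre line of the jaws, within the pads' length; the fingertips stand 11 mm ahead of it and the grasp point (between the pads) lies 8 mm behind it (r.finger_overhang is the distance from the TCP to the fingertips, in mm); z points along the fingers, y is the line along which they close (so a half turn about z gives the same grasp; the last joint's range is limited). The gripper opens to 85 mm and grips with 20 to 120 N. Pads are 22 mm wide; open, the fingers measure 114 mm over their backs; the gripper's body (76 mm by 85 mm) begins 54 mm behind the grasp point. The pads swing forward as they close: fully open they stand 13 mm farther back than shut.
Start: joints at [1.134, 0.264, 1.604, -0, 1.274, -0.037], TCP at [262.73, 621.764, 242.28] pointing down, gripper open.
Joint ranges: [-2.63, 2.63], [-0.94, 2.18], [0.31, 2.57], [-1.31, 4.45], [0, 2.66], [-2.55, 2.55]. Speed limits (rad/s): [2.57, 2.57, 3.14, 3.14, 3.14, 3.14].

INTERFACE

Orientations are given as a 3x3 rotation matrix whose columns are the frame's x, y, z axes.
In Python, from station import r gives the robot as it stands.
- The arm moves only by the shell command python3 jog.py 'ROWS'. ROWS is a JSON list of rows, 1 to 8 of them, each an object with the fields ax, ay, az (a rotation vector in rad), sx, sy, sz (the shift in mm), aperture (the opening from 0.0 (shut) to 1.0 (fully open)); a field left out counts as zero (the opening has to be given); each row is the pose to reach, as a shift and turn from the pose commanded when the command began, along the tool's axes at that moment; what a row does not reach only later rows make up. A row lasts 1/8 s, in which the tool goes at most 62.5 mm and 0.188 rad, less where a joint would pass 70% of its speed; a pose out of reach is approached as far as the arm can. The fingers move at their own pace and stop on an object; the grip force is fixed at half the most. Time passes only in rows, so rows that do not move let the fingers close. It prints the time, the measured TCP pose, the force, the opening and the grip force at its end. Input that does not fit is refused with a message, and nothing moves.
- r.observe(): the state, without advancing time (a new reading comes with each control period).
- r.camera(name): name is "scene" or "top" or "wrist"; returns a dict with "image" (420x560x3 uint8, red, green, blue), "z_map" (420x560 float32, mm along the optical axis (not along the pixel's ray), 0 where there is no reading), "intrinsics" (3x3 intrinsics, pixels), "extrinsics" (4x4, takes a point from world to camera coordinates); the wrist camera has in their place "mount" (4x4, takes a point from camera to tool coordinates, whose origin is the TCP and whose axes are the flange's). Camera axes: x right, y up, looking along -z (the intrinsics and any distortion apply to the point x, -y, -z); pixel columns grow to the right and rows downward; lengths in mm; the calibration is good to about 2 mm. The wrist camera is an equidistant fisheye: a pixel r from the principal point sees the ray r / f radians off the axis. A picture is of the moment at which its call begins: read the wrist's pose just before it.
- r.sign_off(): hands the job in; it is judged then, once.
The state is a dict: "time": time; "q": joint angles; "qd": joint speeds; "joint_torque": joint torques, N m; "ee_pos": TCP position; "tcp_rot": TCP orientation; "contact_force": force on the tool from outside, world axes, zero at the start; "wrist_torque": the same for the moment, N m; "finger_gap": opening from 0.0 (shut) to 1.0 (fully open); "grip_force": force on a finger pad.
Only numpy, scipy, OpenCV 4.12 (cv2) and the standard library are available. Lean on these libraries where they do the work, as an engineer would, in place of code of your own. Each camera call takes 0.05 s, during which the arm holds its last target. There are 200 camera calls.

## Working session

There is one attempt and no reset: what is moved stays moved. The work goes in short steps, Python scripts to look and compute and a shell command to move; the robot and the scene stay as the last step left them, time stands still between calls to the robot, and variables do not carry over. Pictures are saved under pics/ and viewed, at most 10 in all, crops included, and the job is handed in when it is done.

```bash
ls; mkdir -p pics; python3 - <<'E'
from station import r
import cv2,numpy as np
o=r.observe()
for k in o: print(k,np.round(o[k],3).tolist())
for n in("scene","top"):
    c=r.camera(n); cv2.imwrite(f"pics/{n}0.png",c["image"][:,:,::-1]); np.savez(f"{n}0.npz",**c)
    print(n,c["intrinsics"].tolist(),np.round(c["extrinsics"],4).tolist(),[k for k in c])
E
```

```text
jog.py
pics
station.py
time 0.0
q [1.134, 0.265, 1.605, -0.0, 1.274, -0.037]
qd [-0.0, 0.001, -0.001, 0.0, 0.001, -0.0]
joint_torque [0.002, -51.51, -36.731, -0.0, 0.013, -0.0]
ee_pos [262.416, 621.116, 240.948]
tcp_rot [[-0.921, 0.389, -0.001], [0.389, 0.921, -0.002], [0.0, -0.002, -1.0]]
contact_force [0.094, -0.041, -0.039]
wrist_torque [0.016, 0.006, -0.065]
grip_force 0.0
finger_gap 1.001
scene [[436.57389014453497, 0.0, 280.2520866848484], [0.0, 436.57389014453497, 209.0935899702158], [0.0, 0.0, 1.0]] [[0.7834, -0.6215, 0.0116, -296.8816], [0.4246, 0.5487, 0.7202, -409.9802], [-0.4539, -0.5592, 0.6937, -618.5933], [0.0, 0.0, 0.0, 1.0]] ['image', 'z_map', 'intrinsics', 'extrinsics']
top [[425.6572565594503, 0.0, 278.5446969453747], [0.0, 425.6572565594503, 210.00444300092968], [0.0, 0.0, 1.0]] [[0.1246, -0.9922, -0.002, 133.1519], [0.9679, 0.1211, 0.2201, -569.6702], [-0.2181, -0.0293, 0.9755, -826.1172], [0.0, 0.0, 0.0, 1.0]] ['image', 'z_map', 'intrinsics', 'extrinsics']
```

View pics/scene0.png

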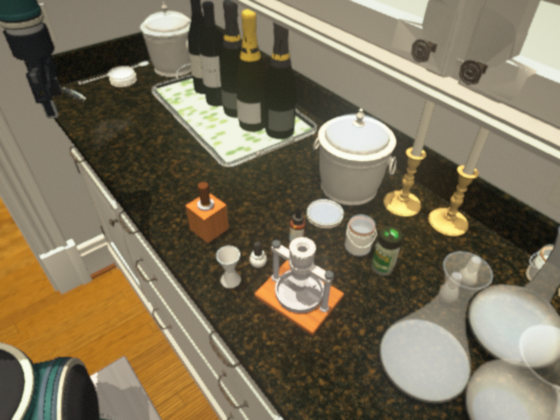

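View pics/top0.png

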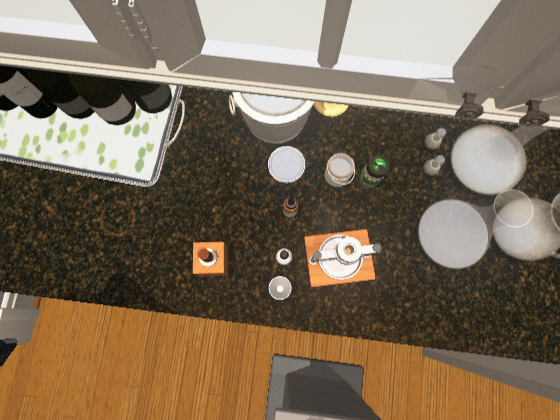

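Scene: the block with the rod is at about (207,215), handle top (204,186), and the stand's mouth is at (302,247). Top: block (208,258), rod handle (206,256), mouth (348,250), with the stopper (284,257), jigger (280,288) and bitters (291,207) between them.

```bash
cat > h.py <<'E'
import numpy as np,cv2
def load(n): return dict(np.load(n+".npz"))
def ray(c,uv):
    K=c["intrinsics"];E=c["extrinsics"];R=E[:3,:3]
    d=np.array([(uv[0]-K[0,2])/K[0,0],-(uv[1]-K[1,2])/K[1,1],-1.])
    return -R.T@E[:3,3],R.T@d
def plane(c,uv,z):
    o,d=ray(c,uv);return o+d*(z-o[2])/d[2]
def cross(*rays):
    A=np.zeros((3,3));b=np.zeros(3)
    for o,d in rays:
        d=d/np.linalg.norm(d);P=np.eye(3)-np.outer(d,d);A+=P;b+=P@o
    p=np.linalg.solve(A,b)
    return p,[np.linalg.norm(np.cross(p-o,d/np.linalg.norm(d))) for o,d in rays]
E
python3 - <<'E'
from h import *
s,t=load("scene0"),load("top0")
def orange(c): 
    h=cv2.cvtColor(c["image"],cv2.COLOR_RGB2HSV); return cv2.inRange(h,(5,150,120),(15,255,255))
for n,c in(("scene",s),("top",t)):
    k,l,st,ce=cv2.connectedComponentsWithStats(orange(c))
    print(n,[(st[i].tolist(),ce[i].round(1).tolist()) for i in range(1,k) if st[i,4]>150 and st[i,1]<295])
a=cv2.resize(s["image"][165:345,175:355],None,fx=3,fy=3,interpolation=cv2.INTER_CUBIC)
b=cv2.resize(t["image"][200:310,180:390],None,fx=3.8,fy=3.8,interpolation=cv2.INTER_CUBIC)
cv2.imwrite("pics/s1.png",a[:,:,::-1]);cv2.imwrite("pics/t1.png",b[:,:,::-1])
E
```

```text
scene [([185, 193, 42, 48, 685], [203.7, 215.7]), ([254, 277, 90, 57, 1238], [299.6, 306.9])]
top [([304, 229, 71, 58, 1382], [337.0, 259.7]), ([193, 241, 31, 33, 745], [207.5, 256.8])]
```

View pics/s1.png

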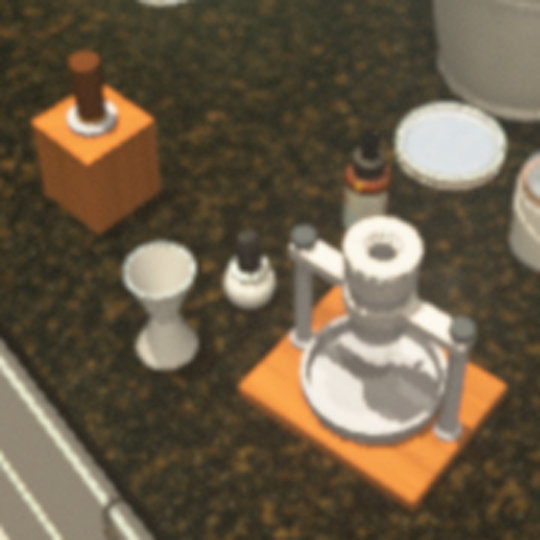

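View pics/t1.png

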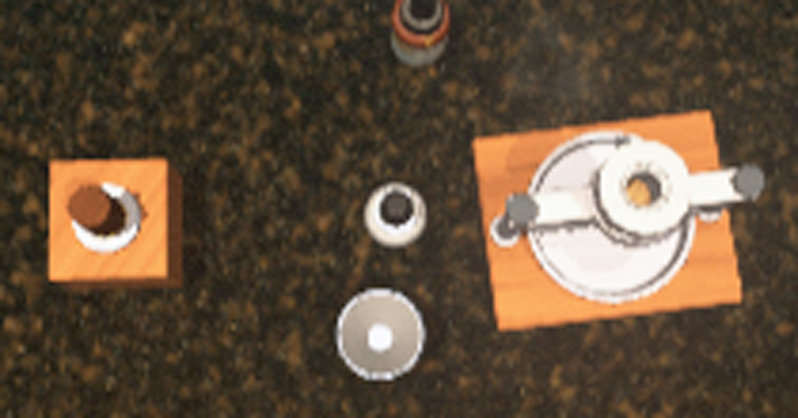

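Zoomed views: scene crop shows the handle top at crop (83,60), mouth hole (383,249) and block-top corners (33,122),(103,163),(157,122),(90,85). Top crop shows the handle top (90,204), mouth outline (645,188) and block-top corners (50,159),(167,158),(167,276),(50,281). Everything is standing upright.

```bash
python3 - <<'E'
from h import *
s,t=load("scene0"),load("top0")
S=lambda x,y:((x+.5)/3-.5+175,(y+.5)/3-.5+165)
T=lambda x,y:((x+.5)/3.8-.5+180,(y+.5)/3.8-.5+200)
for n,a,b in (("handle top",(83,59),(90,204)),("mouth",(383,248),(645,188)),
  ("blk1",(33,122),(50,281)),("blk2",(103,163),(167,276)),("blk3",(157,122),(167,158)),("blk4",(90,85),(50,159)),
  ("postL",(303,236),(522,208)),("postR",(462,330),(748,181)),("stopper",(249,240),(397,206)),("jigger",(160,268),(381,334)),("bitters",(370,150),(425,5))):
    p,e=cross(ray(s,S(*a)),ray(t,T(*b))); print(n,p.round(1),np.round(e,1))
for n,b in(("bd",(474,138)),("bd",(713,112)),("bd",(742,300)),("bd",(498,329))): print(n,plane(t,T(*b),15).round(1))
for n,b in(("bd",(240,386)),("bd",(415,503)),("bd",(506,384))): print(n,plane(s,S(*b),15).round(1))
for n,b,z in(("dishrim",(612,218),31),): print(n,plane(t,T(*b),z).round(1))
E
```

```text
handle top [432.7 330.8 133.6] [0. 0.]
mouth [473.2  61.1 150.5] [1.1 1.1]
blk1 [396.9 355.7  75.4] [1.3 1.3]
blk2 [411.5 293.3  73.2] [6. 6.]
blk3 [469.7 305.2  70.8] [1.5 1.5]
blk4 [457.5 369.9  68.8] [3.1 3.1]
postL [459.2 117.5 120.8] [0.3 0.3]
postR [487.8   5.2 118.7] [1. 1.]
stopper [460.5 179.7  60.2] [1.3 1.3]
jigger [390.9 179.9  81.5] [1. 1.]
bitters [566.7 178.4  82.9] [0.2 0.2]
bd [509.1 141.5  15. ]
bd [541.2   6.8  15. ]
bd [436.5 -17.7  15. ]
bd [403.6 116.2  15. ]
bd [404.8 113.5  15. ]
bd [438.3 -20.9  15. ]
bd [543.1   7.5  15. ]
dishrim [471.2  60.8  31. ]
```

```bash
python3 jog.py '[{"sx": -45, "sy": -34, "aperture": 1}, {"sx": -90, "sy": -67, "aperture": 1}, {"sx": -135, "sy": -101, "aperture": 1}, {"sx": -181, "sy": -134, "aperture": 1}, {"sx": -226, "sy": -168, "aperture": 1}, {"sx": -271, "sy": -201, "aperture": 1}, {"sx": -271, "sy": -201, "aperture": 1}, {"sx": -271, "sy": -201, "aperture": 1}]'
python3 - <<'E'
from station import r
import cv2,numpy as np
o=r.observe(); c=r.camera("wrist"); print([(k,np.round(c[k],4).tolist()) for k in c if k not in("image","z_map")])
print(o["time"],o["ee_pos"],np.round(o["tcp_rot"],4).tolist())
np.savez("w1.npz",ee=o["ee_pos"],R=o["tcp_rot"],**c); cv2.imwrite("pics/w1.png",c["image"][:,:,::-1])
E
```

```text
time: 1.1
ee_pos: [433.9, 331.1, 242.0]
tcp_rot: [[-0.921, 0.39, -0.001], [0.39, 0.921, 0.0], [0.001, -0.0, -1.0]]
contact_force: [0.6, 0.5, 0.3]
finger_gap: 0.997
grip_force: 0.0
[('intrinsics', [[325.1923, 0.0, 282.5271], [0.0, 325.1923, 207.5698], [0.0, 0.0, 1.0]]), ('mount', [[0.001, 0.9636, 0.2672, 67.5587], [1.0, -0.001, -0.0003, -0.5897], [-0.0, 0.2672, -0.9636, -130.5181], [0.0, 0.0, 0.0, 1.0]])]
1.1 [433.94058357 331.08364411 241.99682027] [[-0.9207, 0.3903, -0.0007], [0.3903, 0.9207, 0.0003], [0.0008, -0.0001, -1.0]]
```

View pics/w1.png

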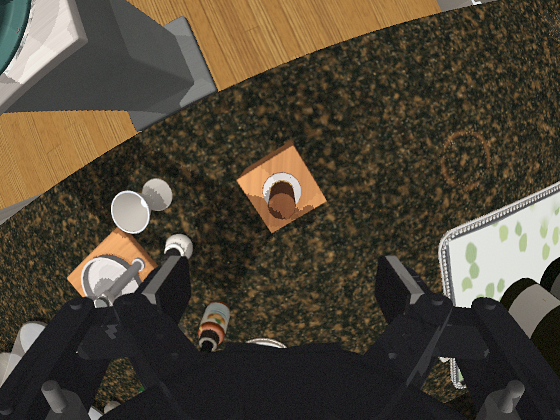

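The wrist view shows the handle top at about (281,205), collar around (282,186), and fingers straddling it.

```bash
cat >> h.py <<'E'
def wray(c,uv):
    K=c["intrinsics"];M=c["mount"];v=np.array([uv[0]-K[0,2],uv[1]-K[1,2]])/K[0,0];th=np.linalg.norm(v)+1e-12
    d=np.array([v[0]/th*np.sin(th),-v[1]/th*np.sin(th),-np.cos(th)])
    return c["ee"]+c["R"]@M[:3,3],c["R"]@M[:3,:3]@d
def onz(rd,z):
    o,d=rd;return o+d*(z-o[2])/d[2]
E
python3 - <<'E'
from h import *
w=load("w1");s,t=load("scene0"),load("top0")
im=w["image"]
for y in range(176,224,3): print(y,[tuple(im[y,x].tolist()) for x in (281,)], ''.join('%4d'%im[y,x,0] for x in range(258,306,3)))
p=onz(wray(w,(281,205.5)),132);print(p)
S=((83.5)/3-.5+175,(59.5)/3-.5+165);T=(90.5/3.8-.5+180,204.5/3.8-.5+200)
print(cross(wray(w,(281,205.5)),ray(s,S),ray(t,T)),plane(s,S,132),plane(t,T,132))
for q in((237,183),(327,199),(272,232)): print(onz(wray(w,q),74))
print("collar",onz(wray(w,(282.5,189)),80))
E
```

```text
176 [(220, 213, 209)]  233 226 234 230 143 217 217 219 221 218 224 226 196 215 205 203
179 [(224, 221, 220)]  232 227 235 182 235 235 216 222 227 225 221 223 224 170 203 205
182 [(58, 37, 22)]  230 228 172 236 236 243 187  90  61  97 167 222 225 224 203 203
185 [(64, 42, 29)]  229 229 231 237 240 113  59  64  66  71  71 145 222 218 154 206
188 [(67, 42, 30)]  230 234 234 238 156  66  61  65  66  70  72  69 222 219 203 207
191 [(64, 39, 24)]  229 233 237 160 109  60  61  64  64  68  69  73 233 217 205 207
194 [(136, 84, 54)]  229 232 240 166  71  50 111 135 136 127  89  73 194 216 199 207
197 [(134, 84, 54)]  155 167 164 168  56 132 133 135 132 138 142 117 108 214 200 204
200 [(130, 83, 54)]  158 166 161 168 140 135 135 134 134 138 139 142  52 221 201 204
203 [(132, 82, 56)]  156 165 160 157 165 132 131 132 132 135 138 140 110 207 202 204
206 [(131, 83, 53)]  158 163 162 129 150 130 131 133 132 134 139 138 135 210 199 222
209 [(131, 80, 53)]  158 164 159 150  80 140 133 133 131 132 135 137 124 122 220 136
212 [(131, 82, 54)]  160 165 158 150  69  73  73  66 130 132 138 139 109 142 139 144
215 [(73, 43, 28)]   25 166 157 151 168  67  69  71 130 135 138 109 132 120 144  42
218 [(64, 43, 31)]   25  32 160 149 167 159 144  92  68 104 127 128 129  67  41  42
221 [(161, 105, 62)]   31  46 164 147 168 159 159 161 163 168 161 113  21  44  33  23
[430.89538777 330.53669689 132.        ]
(array([431.96492692, 330.67463355, 133.52189486]), [np.float64(1.4026695665160274), np.float64(0.6973791249244519), np.float64(0.7259114152775302)]) [433.52558873 332.48897735 132.        ] [432.83760619 331.07348938 132.        ]
[408.86756574 294.61161496  74.        ]
[456.32059161 367.01363541  74.        ]
[466.40319642 305.6539573   74.        ]
collar [429.77351245 332.25263013  80.        ]
```

```bash
python3 jog.py '[{"sx": -28, "sy": -47, "aperture": 1}, {"sx": -56, "sy": -94, "aperture": 1}, {"sx": -84, "sy": -140, "aperture": 1}, {"sx": -112, "sy": -187, "aperture": 1}, {"sx": -140, "sy": -234, "aperture": 1}, {"sx": -140, "sy": -234, "aperture": 1}, {"sx": -140, "sy": -234, "aperture": 1}]'
python3 - <<'E'
from station import r
import cv2,numpy as np
o=r.observe(); c=r.camera("wrist")
print(o["time"],o["ee_pos"])
np.savez("w2.npz",ee=o["ee_pos"],R=o["tcp_rot"],**c); cv2.imwrite("pics/w2.png",cv2.resize(c["image"][110:260,180:380],None,fx=4,fy=4,interpolation=cv2.INTER_CUBIC)[:,:,::-1])
E
```

```text
time: 2.02
ee_pos: [471.9, 62.3, 242.2]
tcp_rot: [[-0.921, 0.389, -0.0], [0.389, 0.921, 0.001], [0.001, 0.001, -1.0]]
contact_force: [-0.4, 0.4, -0.7]
finger_gap: 0.997
grip_force: 0.0
2.025 [471.93253109  62.28910766 242.19002211]
```

View pics/w2.png

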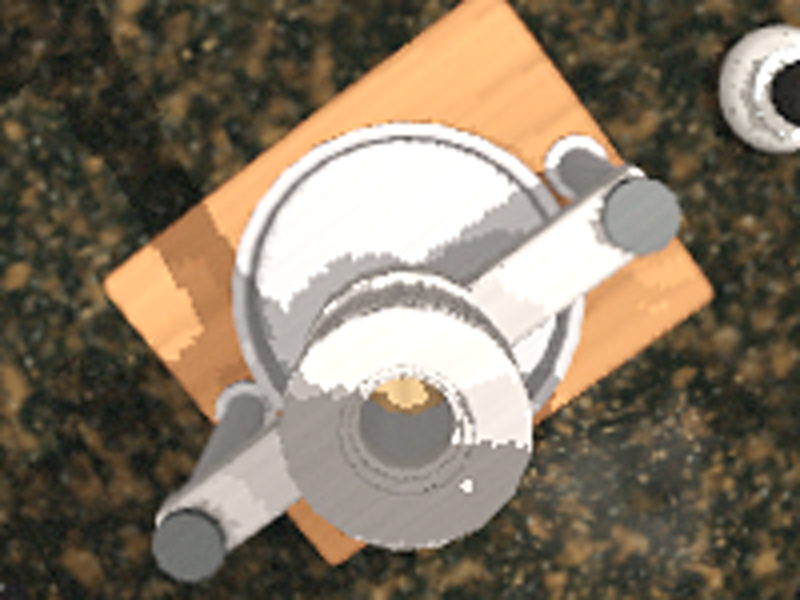

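The mouth outline centre is at crop (407,426) with the hole at the same place (407,425), and the cork is visible inside. The dish lies below and the post tops are at (643,216) and (189,545).

```bash
python3 - <<'E'
from h import *
w=load("w2");s,t=load("scene0"),load("top0")
S=lambda x,y:((x+.5)/3-.5+175,(y+.5)/3-.5+165)
T=lambda x,y:((x+.5)/3.8-.5+180,(y+.5)/3.8-.5+200)
W=lambda x,y:((x+.5)/4-.5+180,(y+.5)/4-.5+110)
for n,a,b,c in(("mouth",(383,248),(645,188),(407,426)),("pL",(303,236),(522,208),(643,216)),("pR",(462,330),(748,181),(189,545))):
    print(n,cross(ray(s,S(*a)),ray(t,T(*b)),wray(w,W(*c))),cross(ray(s,S(*a)),wray(w,W(*c)))[0],cross(ray(t,T(*b)),wray(w,W(*c)))[0])
for z in(149,152,157): print(z,onz(wray(w,W(407,426)),z),plane(t,T(645,188),z),plane(s,S(383,248),z))
# depth of top face: ring of the mouth
u,v=W(407,426);K=w["intrinsics"]
def pt(c,rd,uv):
    o,d=rd; z=np.median(c["z_map"][int(uv[1])-1:int(uv[1])+2,int(uv[0])-1:int(uv[0])+2]); return z
M=w["mount"]
for dx,dy in((-90,0),(90,0),(0,80),(60,70),(-60,70)):
    q=W(407+dx,426+dy);o,d=wray(w,q);z=w["z_map"][int(round(q[1])),int(round(q[0]))]
    ax=w["R"]@M[:3,:3]@np.array([0,0,-1]);print("wdepth",(o+d*z/(d@ax)).round(1))
for dx,dy in((-33,0),(33,0),(0,35),(0,-35)):
    q=T(645+dx,188+dy);z=t["z_map"][int(round(q[1])),int(round(q[0]))];o,d=ray(t,q);print("tdepth",(o+d*z).round(1))
E
```

```text
mouth (array([472.634223  ,  61.03365103, 150.64184523]), [np.float64(1.4872983377455746), np.float64(0.8327010661526707), np.float64(0.8846176560009977)]) [472.67216592  60.57951129 151.13869048] [472.92188184  60.74911919 146.06871316]
pL (array([458.84598042, 117.25652297, 121.02880606]), [np.float64(0.476135958596174), np.float64(0.44895303115653007), np.float64(0.6070435637781468)]) [458.40864354 116.59894078 122.19162678] [459.36983896 117.40796679 116.35122939]
pR (array([487.32523812,   4.84508871, 119.48677354]), [np.float64(1.021231930053707), np.float64(1.1409470801361359), np.float64(0.6581291164157129)]) [487.34334633   4.25144846 120.02871746] [485.55471366   6.65616625 125.14761608]
149 [472.17882784  60.78831679 149.        ] [472.40944545  61.49869777 149.        ] [475.16261229  61.71924449 149.        ]
152 [471.3383074   61.15173196 152.        ] [471.95774294  61.94106592 152.        ] [473.35222755  59.81592551 152.        ]
157 [469.93744     61.75742392 157.        ] [471.20490542  62.67834618 157.        ] [470.33491967  56.64372721 157.        ]
wdepth [465.4  46.2 151. ]
wdepth [478.1  75.8 150.1]
wdepth [485.8  55.1 150.5]
wdepth [488.1  65.9 150.9]
wdepth [479.5  45.9 151.4]
tdepth [469.8  78.  153.4]
tdepth [474.3  45.7 149.6]
tdepth [455.2  60.3 151. ]
tdepth [488.7  63.7 153.6]
```

```bash
python3 jog.py '[{"sx": 28, "sy": 46, "aperture": 1}, {"sx": 57, "sy": 93, "aperture": 1}, {"sx": 85, "sy": 140, "aperture": 1}, {"sx": 113, "sy": 186, "aperture": 1}, {"sx": 142, "sy": 233, "aperture": 1}, {"sx": 142, "sy": 233, "aperture": 1}, {"sx": 142, "sy": 233, "sz": 40, "aperture": 1}, {"sx": 142, "sy": 233, "sz": 70, "aperture": 1}]' | head -3
python3 jog.py '[{"sz": 30, "aperture": 1}, {"sz": 55, "aperture": 1}, {"sz": 70, "aperture": 1}, {"sz": 75, "aperture": 1}, {"sz": 75, "aperture": 1}, {"sz": 75, "aperture": 1}]'
```

```text
time: 3.08
ee_pos: [430.7, 331.7, 171.1]
tcp_rot: [[-0.922, 0.387, -0.0], [0.387, 0.922, -0.001], [0.0, -0.001, -1.0]]
time: 3.82
ee_pos: [432.7, 331.6, 98.5]
tcp_rot: [[-0.921, 0.389, 0.002], [0.389, 0.921, 0.001], [-0.001, 0.002, -1.0]]
contact_force: [-0.3, 0.4, 0.0]
finger_gap: 1.001
grip_force: 0.0
```

```bash
python3 jog.py '[{"aperture": 0.6}, {"aperture": 0.4}, {"aperture": 0.3}, {"aperture": 0.2}, {"aperture": 0.1}, {"aperture": 0}, {"aperture": 0}, {"aperture": 0}]'
```

```text
time: 4.82
ee_pos: [432.1, 331.1, 97.6]
tcp_rot: [[-0.921, 0.389, 0.0], [0.389, 0.921, 0.0], [-0.0, 0.0, -1.0]]
contact_force: [-0.4, -0.2, 4.2]
finger_gap: 0.246
grip_force: 58.6
```

```bash
python3 jog.py '[{"sz": -5, "aperture": 0}, {"sz": -25, "aperture": 0}, {"sz": -50, "aperture": 0}, {"sz": -80, "aperture": 0}, {"sz": -115, "aperture": 0}, {"sz": -150, "aperture": 0}, {"sz": -170, "aperture": 0}, {"sz": -180, "aperture": 0}]'
python3 jog.py '[{"sx": -20, "sy": -35, "aperture": 0}, {"sx": -45, "sy": -75, "aperture": 0}, {"sx": -70, "sy": -116, "aperture": 0}, {"sx": -95, "sy": -158, "aperture": 0}, {"sx": -120, "sy": -198, "aperture": 0}, {"sx": -142.4, "sy": -232.6, "aperture": 0}, {"sx": -142.4, "sy": -232.6, "aperture": 0}, {"sx": -142.4, "sy": -232.6, "aperture": 0}]'
python3 - <<'E'
from station import r
import cv2,numpy as np
o=r.observe(); print(o["time"],o["ee_pos"],o["contact_force"],np.round(o["tcp_rot"],4).tolist())
C={}
for n in("scene","top","wrist"):
    c=r.camera(n); C[n]=c; np.savez(n+"3.npz",ee=o["ee_pos"],R=o["tcp_rot"],**c)
a=cv2.resize(C["scene"]["image"][140:300,240:373],None,fx=3,fy=3,interpolation=cv2.INTER_CUBIC)
b=cv2.resize(C["wrist"]["image"][120:280,210:343],None,fx=3,fy=3,interpolation=cv2.INTER_CUBIC)
cv2.imwrite("pics/p3.png",np.hstack([a,b])[:,:,::-1])
E
```

```text
time: 5.82
ee_pos: [432.0, 331.1, 277.9]
tcp_rot: [[-0.921, 0.389, 0.0], [0.389, 0.921, 0.0], [-0.0, 0.001, -1.0]]
contact_force: [0.4, 0.2, -2.9]
finger_gap: 0.245
grip_force: 58.9
time: 6.82
ee_pos: [471.9, 61.5, 276.1]
tcp_rot: [[-0.921, 0.39, -0.002], [0.39, 0.921, 0.001], [0.002, -0.0, -1.0]]
contact_force: [-0.0, -0.2, -1.8]
finger_gap: 0.243
grip_force: 59.3
6.825 [471.87578669  61.45892689 276.12232742] [-0.01805133 -0.17305807 -1.75852899] [[-0.9208, 0.39, -0.0023], [0.39, 0.9208, 0.0005], [0.0023, -0.0004, -1.0]]
```

View pics/p3.png

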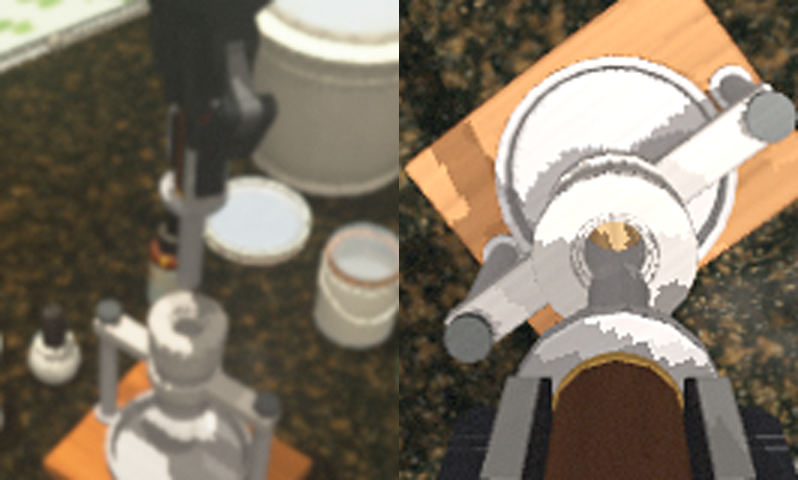

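```bash
python3 - <<'E'
from h import *
s=load("scene3");w=load("wrist3")
def proj(c,p):
    q=c["extrinsics"]@np.r_[p,1];K=c["intrinsics"];return K[0,0]*q[0]/-q[2]+K[0,2],-K[1,1]*q[1]/-q[2]+K[1,2]
for z in(151,185,195,210,230): print(z,np.round(proj(s,(472.5,61,z)),2))
g=cv2.cvtColor(s["image"],cv2.COLOR_RGB2GRAY)
for v in range(206,252,2): print(v,' '.join('%3d'%x for x in g[v,286:320]))
print()
gw=cv2.cvtColor(w["image"],cv2.COLOR_RGB2GRAY)
for v in range(196,224,2): print(v,' '.join('%3d'%x for x in gw[v,250:316:2]))
E
```

```text
151 [301.5  247.53]
185 [302.41 234.29]
195 [302.68 230.23]
210 [303.11 224.  ]
230 [303.7  215.41]
206  51  54  54  58  62  69  77  91 123 156 157 142 135 127 114 106 109 106 101  92  87  89  91 100 105 106 105 109 122 159 203 221 224 224
208  50  49  49  48  51  60  66  69  79  92 106 119 127 131 125 114 110 109 110 110 110 110 111 111 111 113 116 124 151 193 219 223 223 223
210  43  41  43  46  53  57  61  59  56  58  65  82  99 112 116 116 114 112 110 111 110 112 112 114 118 134 158 190 213 221 222 222 222 221
212  43  42  43  47  46  46  46  47  46  43  43  45  54  73  93 106 106 105 105 105 106 112 134 163 187 207 217 221 222 220 222 221 222 221
214  48  45  46  46  42  45  50  59  68  55  42  41  43  66  91 103 107 109 107 107 109 120 153 193 211 221 223 222 221 221 223 223 223 224
216  55  59  57  49  51  51  64  85  88  67  44  38  45  68  93 104 108 108 110 108 109 122 166 208 216 218 221 222 222 222 222 222 223 222
218  57  63  59  57  53  56  61  74  87  88  80  70  64  76  96 105 108 109 108 109 109 127 154 175 199 214 218 220 224 224 223 222 222 223
220  54  54  54  56 
[... 3424 characters left out ...]
 238 195  68  79  71
214 188 189 192 182 183 185 187 186 187 188 159 192 108 117 119 119 119 117 115 114 112 144 237 243 243 158 144 244 245  34  46  94  88
216 191 190 189 190 187 189 185 186 188 186 189 169 112 113 120 120 120 118 117 117 111 100 245 153 149 151 153 149 143  43  65  68  73
218 189 190 186 185 184 184 186 187 185 188 185 190 110 117 117 119 121 117 117 115 115 107 247 159 152 153 150 156  62  65  63  63  90
220 189 185 185 186 186 185 187 187 188 183 184 173 111 117 118 119 120 117 116 119 114 105 250 153 153 153 156 102  53  74  99  86 111
222 205 187 187 177 126 147 187 185 183 186 192 135 123 128 126 128 131 132 113 129 124 110 163 154 154 152 104  51  64  84 101 119  99
```

The tip is over the mouth. In the scene view the shank sits about 0.75 px (1.2 mm) left of the mouth axis, which is along tool −x, and the wrist view shows it centred in tool y. I'll shift −1 mm and start down slowly.

```bash
python3 jog.py '[{"sx": -1, "sz": 8, "aperture": 0}, {"sx": -1, "sz": 18, "aperture": 0}, {"sx": -1, "sz": 26, "aperture": 0}, {"sx": -1, "sz": 30, "aperture": 0}, {"sx": -1, "sz": 33, "aperture": 0}, {"sx": -1, "sz": 36, "aperture": 0}, {"sx": -1, "sz": 38, "aperture": 0}, {"sx": -1, "sz": 40, "aperture": 0}]'
python3 jog.py '[{"sz": 2, "aperture": 0}, {"sz": 4, "aperture": 0}, {"sz": 6, "aperture": 0}, {"sz": 8, "aperture": 0}, {"sz": 10, "aperture": 0}, {"sz": 10, "aperture": 0}]'
```

```text
time: 7.98
ee_pos: [473.6, 60.9, 237.4]
tcp_rot: [[-0.921, 0.389, 0.0], [0.389, 0.921, 0.0], [-0.0, 0.0, -1.0]]
contact_force: [-0.7, 0.3, -2.1]
finger_gap: 0.244
grip_force: 59.3
time: 8.72
ee_pos: [473.3, 60.9, 227.0]
tcp_rot: [[-0.921, 0.389, -0.0], [0.389, 0.921, -0.0], [0.0, -0.0, -1.0]]
contact_force: [0.2, 0.1, -2.5]
finger_gap: 0.236
grip_force: 59.3
```

```bash
python3 jog.py '[{"sz": 4, "aperture": 0}, {"sz": 8, "aperture": 0}, {"sz": 12, "aperture": 0}, {"sz": 16, "aperture": 0}, {"sz": 19, "aperture": 0}, {"sz": 21, "aperture": 0}, {"sz": 22, "aperture": 0}, {"sz": 22, "aperture": 0}]'
python3 jog.py '[{"sz": 1, "aperture": 0}, {"sz": 2, "aperture": 0}, {"sz": 3, "aperture": 0}, {"sz": 4, "aperture": 0}]'
python3 jog.py '[{"sz": 1, "aperture": 0}, {"sz": 2, "aperture": 0}, {"sz": 3, "aperture": 0}, {"sz": 4, "aperture": 0}]'
```

```text
time: 9.72
ee_pos: [473.5, 60.9, 205.3]
tcp_rot: [[-0.921, 0.389, 0.0], [0.389, 0.921, 0.0], [-0.0, 0.0, -1.0]]
contact_force: [-0.6, 0.5, -1.6]
finger_gap: 0.245
grip_force: 59.3
time: 10.22
ee_pos: [473.4, 60.9, 201.2]
tcp_rot: [[-0.921, 0.389, -0.0], [0.389, 0.921, -0.0], [0.0, -0.0, -1.0]]
contact_force: [0.7, 0.3, -2.3]
finger_gap: 0.245
grip_force: 59.3
time: 10.72
ee_pos: [473.4, 60.9, 197.2]
tcp_rot: [[-0.921, 0.389, -0.0], [0.389, 0.921, -0.0], [0.0, -0.0, -1.0]]
contact_force: [0.8, -0.8, -1.4]
finger_gap: 0.241
grip_force: 59.3
```

```bash
python3 jog.py '[{"sz": 1, "aperture": 0}, {"sz": 2, "aperture": 0}]' | grep -E 'ee|force'
python3 jog.py '[{"sz": 1, "aperture": 0}, {"sz": 2, "aperture": 0}]' | grep -E 'ee|force'
python3 jog.py '[{"sz": 1, "aperture": 0}, {"sz": 2, "aperture": 0}]' | grep -E 'ee|force'
```

```text
ee_pos: [473.8, 60.9, 196.0]
contact_force: [-2.0, 0.2, 4.9]
grip_force: 60.0
ee_pos: [474.5, 60.9, 195.3]
contact_force: [-2.8, 0.2, 8.6]
grip_force: 60.5
ee_pos: [474.7, 60.9, 193.8]
contact_force: [-3.3, -0.4, 9.5]
grip_force: 60.6
```

```bash
python3 jog.py '[{"sz": 1, "aperture": 0}, {"sz": 2, "aperture": 0}, {"sz": 3, "aperture": 0}, {"sz": 4, "aperture": 0}]' | grep -E 'ee|force'
python3 jog.py '[{"sz": 1, "aperture": 0}, {"sz": 2, "aperture": 0}, {"sz": 3, "aperture": 0}, {"sz": 4, "aperture": 0}]' | grep -E 'ee|force'
python3 jog.py '[{"aperture": 0}, {"aperture": 0}, {"aperture": 0}, {"aperture": 0}]' | grep -E 'time|ee|force'
```

```text
ee_pos: [474.7, 60.9, 189.9]
contact_force: [-3.3, -0.7, 9.8]
grip_force: 60.6
ee_pos: [474.7, 60.9, 185.8]
contact_force: [-3.1, -0.7, 9.5]
grip_force: 60.6
time: 12.98
ee_pos: [474.6, 61.0, 185.6]
contact_force: [-2.7, -0.7, 9.0]
grip_force: 60.6
```

```bash
python3 jog.py '[{"sz": 1, "aperture": 0}, {"sz": 2, "aperture": 0}, {"sz": 3, "aperture": 0}, {"sz": 4, "aperture": 0}, {"sz": 5, "aperture": 0}, {"sz": 6, "aperture": 0}, {"sz": 7, "aperture": 0}, {"sz": 7, "aperture": 0}]' | grep -E 'ee|force'
for i in 1; do python3 jog.py '[{"sz": 1, "aperture": 0}, {"sz": 2, "aperture": 0}]' | grep -E 'ee|contact'; done
python3 jog.py '[{"sz": 0.5, "aperture": 0}, {"sz": 1, "aperture": 0}]' | grep -E 'ee|contact'
```

```text
ee_pos: [474.6, 61.0, 178.5]
contact_force: [-2.9, -0.6, 9.6]
grip_force: 60.6
ee_pos: [474.6, 60.9, 176.7]
contact_force: [-2.7, -0.3, 10.2]
ee_pos: [474.6, 61.0, 175.6]
contact_force: [-2.4, -0.7, 10.8]
```

```bash
python3 jog.py '[{"sz": 0.5, "aperture": 0}, {"sz": 1, "aperture": 0}]' | grep -E 'ee|contact'
python3 jog.py '[{"sz": 0.5, "aperture": 0}, {"sz": 1, "aperture": 0}]' | grep -E 'ee|contact'
```

```text
ee_pos: [474.7, 60.9, 175.2]
contact_force: [-3.5, -1.7, 12.9]
ee_pos: [474.7, 61.0, 174.3]
contact_force: [-3.4, -0.5, 13.1]
```

```bash
python3 jog.py '[{"sz": 0.5, "aperture": 0}, {"sz": 1, "aperture": 0}]' | grep -E 'ee|contact'
```

```text
ee_pos: [474.7, 60.9, 173.6]
contact_force: [-6.5, -0.3, 15.0]
```

```bash
python3 jog.py '[{"sz": 0.5, "aperture": 0}, {"sz": 0.5, "aperture": 0}]' | grep -E 'ee|contact'
```

```text
ee_pos: [474.7, 61.0, 173.2]
contact_force: [-5.3, -0.2, 16.8]
```

```bash
python3 jog.py '[{"sz": 0.5, "aperture": 0}, {"sz": 0.5, "aperture": 0}]' | grep -E 'ee|contact'
```

```text
ee_pos: [474.7, 61.0, 172.8]
contact_force: [-5.4, -0.4, 15.4]
```

```bash
python3 jog.py '[{"sz": 0.5, "aperture": 0}, {"sz": 0.5, "aperture": 0}]' | grep -E 'ee|contact'
```

```text
ee_pos: [474.6, 61.0, 171.4]
contact_force: [-2.6, 0.5, 8.7]
```

The force has dropped, so the cork has let go. I'll retract straight away and look.

```bash
python3 jog.py '[{"sz": -4, "aperture": 0}, {"sz": -10, "aperture": 0}, {"sz": -16, "aperture": 0}, {"sz": -24, "aperture": 0}, {"sz": -32, "aperture": 0}, {"sz": -40, "aperture": 0}, {"sz": -46, "aperture": 0}, {"sz": -50, "aperture": 0}]'
python3 - <<'E'
from station import r
import cv2,numpy as np
a=r.camera("scene")["image"][140:300,240:373]; b=r.camera("top")["image"][200:310,280:390]
a=cv2.resize(a,None,fx=3,fy=3,interpolation=cv2.INTER_CUBIC);b=cv2.resize(b,(400,480),interpolation=cv2.INTER_CUBIC)
cv2.imwrite("pics/p4.png",np.hstack([a,b])[:,:,::-1])
E
```

```text
time: 16.98
ee_pos: [473.6, 60.9, 219.3]
tcp_rot: [[-0.921, 0.389, 0.0], [0.389, 0.921, 0.0], [-0.0, 0.0, -1.0]]
contact_force: [0.1, -0.9, -1.4]
finger_gap: 0.245
grip_force: 59.4
```

View pics/p4.png

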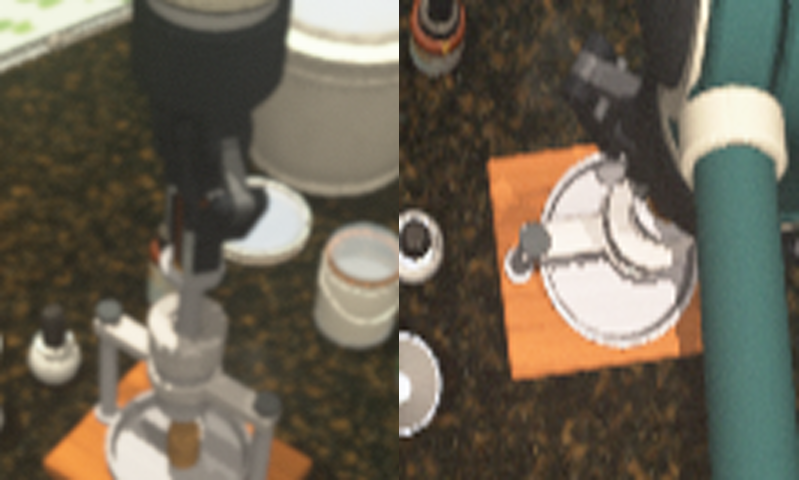

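Scene crop: the cork now stands in the dish at crop (183,445), and the rod is still in the gripper above it. The top view is mostly hidden by the arm. Next I'll take the rod back to the block.

```bash
python3 jog.py '[{"sz": -15, "aperture": 0}, {"sz": -35, "aperture": 0}, {"sz": -50, "aperture": 0}, {"sz": -60, "aperture": 0}, {"sz": -60, "aperture": 0}]' | grep ee
python3 jog.py '[{"sx": 20, "sy": 35, "aperture": 0}, {"sx": 45, "sy": 75, "aperture": 0}, {"sx": 70, "sy": 116, "aperture": 0}, {"sx": 95, "sy": 158, "aperture": 0}, {"sx": 120, "sy": 198, "aperture": 0}, {"sx": 143.4, "sy": 232.6, "aperture": 0}, {"sx": 143.4, "sy": 232.6, "aperture": 0}, {"sx": 143.4, "sy": 232.6, "aperture": 0}]'
python3 jog.py '[{"sz": 20, "aperture": 0}, {"sz": 45, "aperture": 0}, {"sz": 70, "aperture": 0}, {"sz": 88, "aperture": 0}, {"sz": 96, "aperture": 0}, {"sz": 98, "aperture": 0}, {"sz": 98, "aperture": 0}]' | grep ee
python3 - <<'E'
from station import r
import cv2,numpy as np
o=r.observe(); print(o["time"],o["ee_pos"])
a=r.camera("scene")["image"][120:260,140:270]; b=r.camera("wrist")["image"][120:280,210:343]
a=cv2.resize(a,(400,480),interpolation=cv2.INTER_CUBIC);b=cv2.resize(b,(400,480),interpolation=cv2.INTER_CUBIC)
cv2.imwrite("pics/p5.png",np.hstack([a,b])[:,:,::-1])
E
```

```text
ee_pos: [474.0, 61.0, 279.9]
time: 18.7
ee_pos: [431.5, 330.5, 277.8]
tcp_rot: [[-0.921, 0.389, -0.001], [0.389, 0.921, -0.002], [0.001, -0.002, -1.0]]
contact_force: [-0.1, 0.6, -1.1]
finger_gap: 0.239
grip_force: 59.5
ee_pos: [432.4, 331.3, 181.5]
19.575 [432.43416139 331.29665098 181.5418981 ]
```

View pics/p5.png

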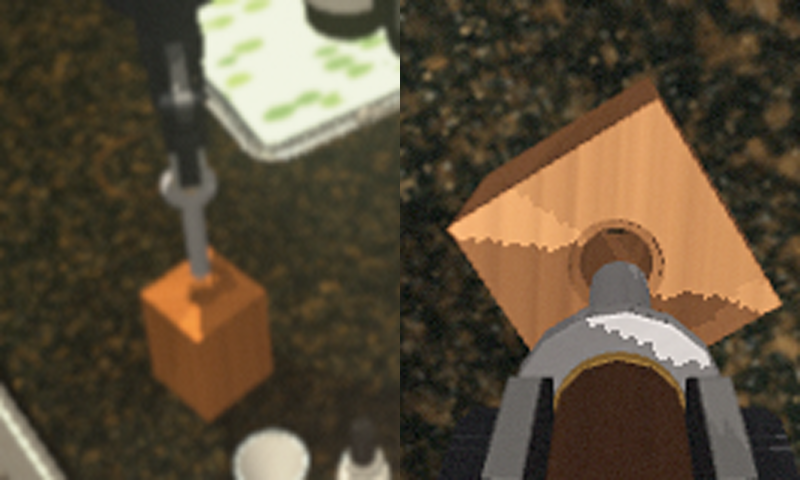

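The tip hovers over the block's hole: scene tip (202,276), wrist tip (620,266) against hole (616,258). I'll lower it and watch the force.

```bash
python3 jog.py '[{"sz": 5, "aperture": 0}, {"sz": 10, "aperture": 0}, {"sz": 14, "aperture": 0}, {"sz": 18, "aperture": 0}, {"sz": 22, "aperture": 0}, {"sz": 26, "aperture": 0}, {"sz": 30, "aperture": 0}, {"sz": 30, "aperture": 0}]' | grep -E 'ee|contact'
```

```text
ee_pos: [431.6, 330.8, 150.3]
contact_force: [-0.1, 0.5, -1.3]
```

```bash
python3 jog.py '[{"sz": 6, "aperture": 0}, {"sz": 13, "aperture": 0}, {"sz": 20, "aperture": 0}, {"sz": 27, "aperture": 0}, {"sz": 34, "aperture": 0}, {"sz": 41, "aperture": 0}, {"sz": 46, "aperture": 0}, {"sz": 47, "aperture": 0}]' | grep -E 'ee|contact'
```

```text
ee_pos: [431.6, 330.8, 103.2]
contact_force: [-0.5, 0.3, -1.6]
```

```bash
python3 jog.py '[{"sz": 1, "aperture": 0}, {"sz": 2, "aperture": 0}, {"sz": 3, "aperture": 0}, {"sz": 4, "aperture": 0}, {"sz": 4.5, "aperture": 0}, {"sz": 5, "aperture": 0}, {"sz": 5, "aperture": 0}]' | grep -E 'ee|contact'
```

```text
ee_pos: [431.9, 331.0, 98.7]
contact_force: [-1.2, -0.3, -2.1]
```

```bash
python3 jog.py '[{"sz": 0.5, "aperture": 0}, {"sz": 1, "aperture": 0}, {"sz": 1, "aperture": 0}]' | grep -E 'ee|contact'; python3 jog.py '[{"sz": 0.5, "aperture": 0}, {"sz": 0.5, "aperture": 0}]' | grep -E 'ee|contact'
```

```text
ee_pos: [431.9, 331.0, 97.7]
contact_force: [-0.1, 0.1, -1.6]
ee_pos: [431.9, 331.0, 97.6]
contact_force: [-0.9, -0.4, 0.6]
```

```bash
python3 jog.py '[{"sz": 0.5, "aperture": 0}, {"sz": 0.5, "aperture": 0}]' | grep -E 'ee|contact'
```

```text
ee_pos: [432.0, 331.0, 97.6]
contact_force: [-2.2, -1.6, 4.5]
```

The collar is on the wood. I'll ease off, open gently and lift away.

```bash
python3 jog.py '[{"sz": -0.5, "aperture": 0}, {"sz": -0.5, "aperture": 0.3}, {"sz": -0.5, "aperture": 0.35}, {"sz": -0.5, "aperture": 0.5}, {"sz": -0.5, "aperture": 0.7}, {"sz": -0.5, "aperture": 1}, {"sz": -0.5, "aperture": 1}, {"sz": -0.5, "aperture": 1}]' | grep -E 'gap|contact'
python3 jog.py '[{"sz": -5, "aperture": 1}, {"sz": -20, "aperture": 1}, {"sz": -45, "aperture": 1}, {"sz": -75, "aperture": 1}, {"sz": -105, "aperture": 1}, {"sz": -130, "aperture": 1}, {"sz": -145, "aperture": 1}, {"sz": -150, "aperture": 1}]'
python3 jog.py '[{"sx": 30, "sy": 20, "aperture": 1}, {"sx": 70, "sy": 50, "aperture": 1}, {"sx": 115, "sy": 85, "aperture": 1}, {"sx": 160, "sy": 120, "aperture": 1}, {"sx": 190, "sy": 140, "aperture": 1}, {"sx": 200, "sy": 150, "aperture": 1}, {"sx": 200, "sy": 150, "aperture": 1}, {"sx": 200, "sy": 150, "aperture": 1}]' |grep -E 'time|contact'
python3 - <<'E'
from station import r
import cv2,numpy as np
s=r.camera("scene");np.savez("scene9.npz",**s)
a=s["image"][165:345,175:355]; b=r.camera("top")["image"][180:310,180:390]
cv2.imwrite("pics/p6.png",np.hstack([cv2.resize(a,(400,400),interpolation=cv2.INTER_CUBIC),cv2.resize(b,(400,400*130//210),interpolation=cv2.INTER_CUBIC)] if 0 else [cv2.resize(a,(400,400),interpolation=cv2.INTER_CUBIC),cv2.copyMakeBorder(cv2.resize(b,(400,248),interpolation=cv2.INTER_CUBIC),0,152,0,0,cv2.BORDER_CONSTANT)])[:,:,::-1])
E
```

```text
contact_force: [-0.3, -0.3, 0.4]
finger_gap: 1.0
time: 25.42
ee_pos: [432.4, 331.3, 248.9]
tcp_rot: [[-0.921, 0.389, 0.002], [0.389, 0.921, 0.001], [-0.001, 0.002, -1.0]]
contact_force: [0.6, 0.2, -0.0]
finger_gap: 1.0
grip_force: 0.0
time: 26.42
contact_force: [-0.1, 0.4, 0.5]
```

View pics/p6.png

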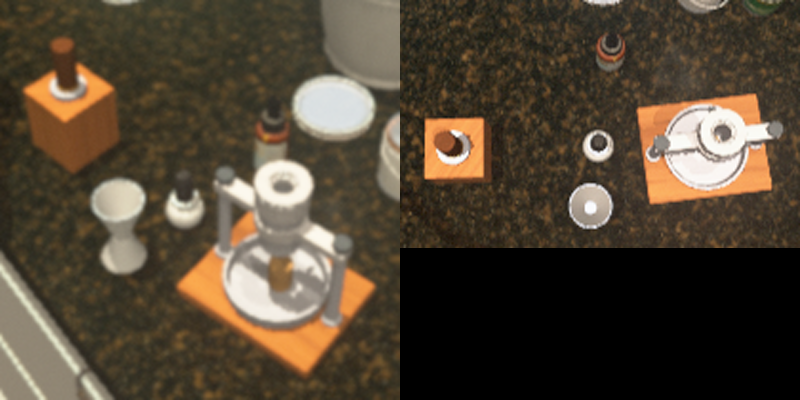

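The rod is upright in its block with its collar on the wood (scene (66,80)), and the cork is in the dish at (283,275). The bystanders are unmoved and the arm is clear.

```bash
python3 -c "
from station import r
print(r.sign_off())"
```

```text
the job is handed in; nothing more can be done
None
```

The cork is out of the sleeve and in the dish, the rod is back in its block with its collar on the wood, the other things are still standing where they were, and the job was handed in at about 26.5 s.

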